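Hold the bag clip gaping over the right baby card

ROBOT

A 6-joint arm with a two-finger parallel gripper is mounted at the origin on the work surface. World frame = base frame: x ahead of the robot, y to its left, z up, the work surface at z = 0. Lengths are in mm, angles in rad, forces in N, time in s.
With the tool pointing down it reaches from about 350 to 875 mm from the base axis. Payload 4.2 kg.
Tool frame: the origin (TCP) lies midway between the tips of the shut fingers; the grasp point (between the pads) lies 19 mm behind it; z points along the fingers, y is the line along which they close (so a half turn about z gives the same grasp; the last joint's range is limited). The gripper opens to 85 mm and grips with 20 to 120 N. Pads are 22 mm wide; open, the fingers measure 114 mm over their backs; the gripper's body (76 mm by 85 mm) begins 54 mm behind the grasp point. The pads swing forward as they close: fully open they stand 13 mm farther back than shut.
Start: joints at [1.521, 0.385, 0.008, 0, -1.194, -0.259], TCP at [189.915, 595.426, 231.312] pointing down, gripper open.
Joint ranges: [-3.14, 3.14], [-1.21, 2.06], [-1.07, 1.41], [-3.16, 2.05], [-2.99, -0.16], [-3.1, 3.1]. Speed limits (rad/s): [2.79, 2.79, 3.14, 3.14, 3.14, 3.14].

INTERFACE

Orientations are given as a unit quaternion [x, y, z, w].
In Python, from bench import arm gives the robot as it stands. The module is installed in compiled form; this text tells all that it offers.
- The arm moves only by the shell command python3 -m handwheel 'ROWS' [OPENING]. ROWS is JSON, a list of rows, each an object of numbers: "x", "y", "z": the shift along the world's x, y, z each as a share of 20 cm, from -1 to 1; "ax", "ay", "az": the turn, a rotation vector about the world's x, y, z each as a share of 90 degrees, from -1 to 1. In form: [{"x": .., "y": .., "z": .., "ax": .., "ay": .., "az": ..}, ...]. A call has exactly 8 rows; each row shifts and turns the commanded pose from where the row before left it; what a row does not reach is not made up. A row lasts 1/10 s, in which the tool goes at most 50 mm and 8.59 degrees, less where a joint would pass 70% of its speed; a pose out of reach is approached as far as the arm can. A call with a number of a shift or a turn outside -1 to 1 is refused whole. A call with a gripper value outside its range is refused whole. OPENING is the opening, from -1 (shut) to 1 (fully open), set as the call begins (- or left out, the last holds). The fingers move at their own pace and stop on an object; the grip force is fixed at half the most. Time passes only in rows, so rows that do not move let the fingers close, or fill a call up. It gives the time, the measured TCP pose, the force, the opening and the grip force at its end, in the units of the state.
- arm.read_state(): the state, without advancing time (a new reading comes with each control period).
- arm.get_image(name): name is "scene" or "top" or "wrist"; returns the picture (480x640x3 uint8, red, green, blue); there is no depth.
- arm.camera_params(name): a dict with "K" (3x3 intrinsics, pixels), "k1" (the pictures are not rectified: a ray, as slopes to the right and down, at radius r is drawn at 1 + k1 r^2 times it, then the intrinsics apply), "position" and "orientation" of the camera in the world. Camera axes: x right, y down, z forward; pixel columns grow to the right and rows downward; lengths in mm; the calibration is good to about 2 mm. A picture is of the moment at which its call begins: read the wrist's pose just before it. camera_params takes no time and is no camera call; for the wrist camera it gives the pose at the moment of the call.
- arm.job_done(): hands the job in; it is judged then, once.
The state is a dict: "clock": time; "joints": joint angles; "joint_vel": joint speeds; "joint_efforts": joint torques, N m; "position": TCP position; "ee_rot": TCP orientation; "contact_force": force on the tool from outside, world axes, zero at the start; "wrist_torque": the same for the moment, N m; "gripper_width": finger opening in mm; "grasp_force": force on a finger pad.
Only numpy, scipy, OpenCV 4.12 (cv2) and the standard library are available. Lean on these libraries where they do the work, as an engineer would, in place of code of your own. Each camera call takes 0.05 s, during which the arm holds its last target. There are 200 camera calls.

TASK

Squeeze the red spring clip open, lift it off its little wooden stand and hold it wide open over the middle of the top edge of one card, with one jaw on each side of the card and the clip touching neither face nor edge: the blue night card if the pacifier lies on the cork coaster, the yellow day card if the teething ring lies there. Finish while still holding the clip squeezed open around the card edge, so that I can slip a note in; never let it bite or push a card, and leave everything else where it is.

Things in the scene. Friction and masses are not known exactly. Their poses are not given: they have to be found in the camera images.
- clip: red spring clip, 26 mm wide, about 50 g, standing upright on clip_stand, jaws down, biting the stand's fin, tabs up. Origin: middle of the steel pivot, 44 mm above the jaw tips while on the stand (59 mm above the nightstand); open at the stop, the tips are 41 mm below it. y runs along the pivot, x is the line along which the tabs are squeezed, z up
- clip_tabs (a point): point midway between the clip's two tabs, 28 mm above the pivot. Tabs: 26 mm wide (y), 3 mm thick, from the pivot up to 36 mm above it, spread to about 46 mm over their outer faces at the top while it bites the stand; squeezed to the stop they are parallel, 20 mm over their outer faces, and reach 42 mm above the pivot
- clip_front (a joint): opening angle of the clip's front (-x) half about the pivot: 0 is shut (jaw tips 1 mm apart), 0.36 rad is the stop, fully open (jaw tips about 32 mm apart). Squeezed evenly, both halves turn alike. On the stand it reads about 0.06. The spring closes it; full opening takes about 8 N at the tabs' ends, and the stop bears a firm 20-40 N grip
- clip_back (a joint): opening angle of the clip's back (+x) half: 0 is shut (jaw tips 1 mm apart), 0.36 rad is the stop, fully open (jaw tips about 32 mm apart). Squeezed evenly, both halves turn alike. On the stand it reads about 0.06. The spring closes it; full opening takes about 8 N at the tabs' ends, and the stop bears a firm 20-40 N grip
- front_tip (a point): point at the middle of the lower end of the clip's front jaw, on its inner face (the -x side of the clip); 44 mm from the pivot
- back_tip (a point): point at the middle of the lower end of the clip's back jaw, on its inner face (the +x side of the clip); 44 mm from the pivot
- clip_stand: fixed wooden stand: base 70 x 90 x 15 mm with an upright fin, 5 mm thick (x), 60 mm long (y), 25 mm high above the base, which the clip bites; the jaw tips stand on the base. Origin: centre of the underside, z up
- night_card: dark blue card with a pale crescent moon: beech block foot 60 x 100 x 25 mm with an upright stiff card in it, 4 mm thick (x), 90 mm wide (y), its top edge 140 mm above the nightstand; loose, 0.6 kg. Origin: centre of the underside; x is square to the card's faces, y runs along its top edge, z up
- day_card: yellow card with an orange sun: beech block foot 60 x 100 x 25 mm with an upright stiff card in it, 4 mm thick (x), 90 mm wide (y), its top edge 140 mm above the nightstand; loose, 0.6 kg. Origin: centre of the underside; x is square to the card's faces, y runs along its top edge, z up
- night_card_edge (a point): middle of the night card's top edge (axes as night_card)
- day_card_edge (a point): middle of the day card's top edge (axes as day_card)
- coaster: round cork coaster, 100 mm across, 4 mm thick, fixed. Origin: centre of the underside
- saucer: flat round white ceramic saucer, 100 mm across, 4 mm thick, fixed; holds whichever of pacifier and ring is not on the coaster. Origin: centre of the underside
- pacifier: blue silicone pacifier lying shield down, teat up, 34 mm high, shield 44 mm across, loop to its +x. Origin: centre of the shield's underside
- teether: pale beech teething ring lying flat, 68 mm across, hole 42 mm, 12 mm thick. Origin: its centre, on the underside
- jar: closed glass jar with a steel cap, 70 mm across, 90 mm high, upright. Origin: centre of the underside
- mug: white ceramic mug, 80 mm across, 90 mm high, with an orange cat for a handle at its +y (66 to 71 mm from the axis). Origin: centre of the underside
Not all that is in view belongs to the job. Several things have the shape of the clip; the one meant has the colours described above. There is more than one size of the clip_stand; the job needs the larger.

How it is judged:
By the outcome, as a careful person would: the job done as asked, in the order asked, and still so for the second after the job is handed in, while the arm keeps its last pose, push and grip.
It also fails if it takes over 35 s, if anything falls off the work surface, if the arm or the gripper's body presses on something with over 40 N, if the wrist force passes 120 N, or if a joint passes its speed limit or range.

## Working session

There is one attempt and no reset: what is moved stays moved. The work goes in short steps, Python scripts to look and compute and a shell command to move; the robot and the scene stay as the last step left them, time stands still between calls to the robot, and variables do not carry over. Pictures are saved under pics/ and viewed, at most 10 in all, crops included, and the job is handed in when it is done.

```bash
mkdir -p pics
cat > h.py <<'E'
import numpy as np, cv2
from bench import arm
from scipy.spatial.transform import Rotation as R
def ray(c,u,v):
    K=np.array(c["K"]); k=c["k1"]
    d=np.array([(u-K[0,2])/K[0,0],(v-K[1,2])/K[1,1]]); s=d.copy()
    for _ in range(30): s=d/(1+k*(s@s))
    return np.array(c["position"]),R.from_quat(c["orientation"]).apply([s[0],s[1],1])
def plane(c,u,v,z):
    p,d=ray(c,u,v); return p+d*(z-p[2])/d[2]
def snap(n,f):
    c=arm.camera_params(n); im=arm.get_image(n); cv2.imwrite(f"pics/{f}.png",im[:,:,::-1]); return c,im
E
python3 - <<'E'
from h import *
for n in("top","scene"):
    c,_=snap(n,n+"0"); print(c)
print(arm.read_state())
E
```

```text
{'K': array([[596.71184284,   0.        , 309.89320967],
       [  0.        , 596.71184284, 242.43165052],
       [  0.        ,   0.        ,   1.        ]]), 'k1': -0.04435378026144085, 'position': array([ 492.68114107,  132.06691967, 1405.80821868]), 'orientation': array([ 0.71694911, -0.69647826,  0.02466284, -0.01713918])}
{'K': array([[474.86403964,   0.        , 314.86718081],
       [  0.        , 474.86403964, 233.08517684],
       [  0.        ,   0.        ,   1.        ]]), 'k1': -0.10913192939546812, 'position': array([1059.1471242 , -318.01371141,  803.88940877]), 'orientation': array([ 0.83439458,  0.40362073, -0.15478485, -0.34193222])}
{'clock': 0.1, 'joints': array([ 1.52059208e+00,  3.85507097e-01,  6.73904875e-03, -4.11003070e-04,
       -1.19401303e+00, -2.58578801e-01]), 'joint_vel': array([-0.00056552, -0.00281344,  0.00600284,  0.00139412, -0.00036674,
        0.00181844]), 'joint_efforts': array([-6.62626771e-04, -3.93322599e+01,  1.88928813e+01,  4.19799104e+00,
       -2.61877765e-03,  5.50526153e-06]), 'position': array([189.78093409, 594.93266032, 230.30880311]), 'ee_rot': array([ 9.88093120e-01, -1.53853710e-01, -8.67693361e-05,  1.00685945e-03]), 'contact_force': array([-0.0974632 ,  0.8556592 ,  0.23810545]), 'wrist_torque': array([ 0.02023227, -0.03987171,  0.02928778]), 'grasp_force': 0.0, 'gripper_width': 85.30292142200423}
```

View pics/top0.png

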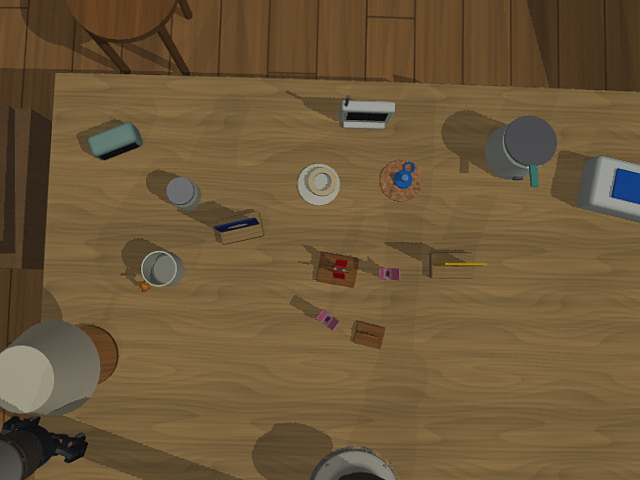

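View pics/scene0.png

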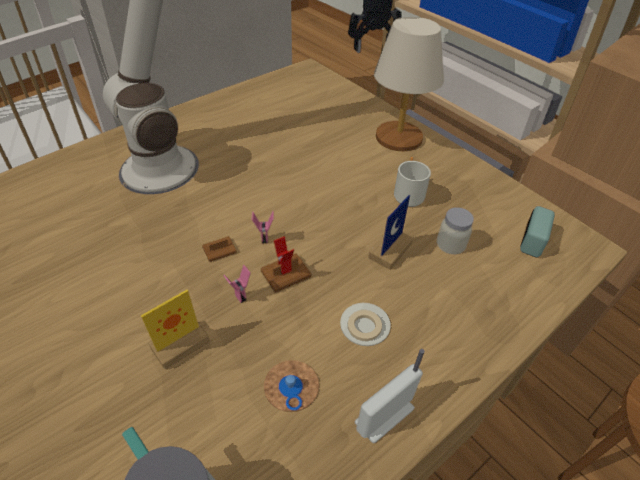

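The pacifier (blue, top view (404,178)) is on the cork coaster, so the target is the blue night card, which is near top (238,226). The red clip is on the larger stand at (340,268).

Run:
```python
from h import *
im=cv2.imread("pics/top0.png"); c=arm.camera_params("top")
hsv=cv2.cvtColor(im,cv2.COLOR_BGR2HSV); H,S,V=cv2.split(hsv)
def m(a,box):
    k=np.zeros(a.shape,bool); x0,y0,x1,y1=box; k[y0:y1,x0:x1]=1; return a&k
r=m(((H<6)|(H>174))&(S>180)&(V>90),(310,245,370,290)); b=m((H>105)&(H<130)&(S>110),(205,200,275,250))
for n,k,z in(("clip",r,85),("card",b,140)):
    ys,xs=np.nonzero(k); (cx,cy),(w,h),a=cv2.minAreaRect(np.c_[xs,ys].astype(np.float32))
    print(n,len(xs),cx,cy,w,h,a,plane(c,cx,cy,z), xs.min(),xs.max(),ys.min(),ys.max())
    P=cv2.boxPoints(((cx,cy),(w,h),a)); print(P,[plane(c,*p,z)[:2].round() for p in P])
w=arm.camera_params("wrist"); s=arm.read_state(); T=R.from_quat(s["ee_rot"])
print(T.inv().apply(w["position"]-s["position"]),(T.inv()*R.from_quat(w["orientation"])).as_matrix().round(3),w["K"],w["k1"]); print(T.as_matrix().round(3))
```

```text
clip 87 339.9324035644531 268.9054260253906 11.343530654907227 19.563480377197266 9.462322235107422 [514.33782448  50.98333599  85.        ] 333 347 259 279
[[332.7297  277.62164]
 [335.9459  258.32434]
 [347.1351  260.1892 ]
 [343.9189  279.4865 ]] [array([495.,  66.]), array([538.,  60.]), array([534.,  36.]), array([491.,  42.])]
card 235 235.95294189453125 224.78823852539062 6.941773414611816 43.8199462890625 77.47119140625 [600.77545926 277.98295567 140.        ] 214 258 218 231
[[213.81177 226.15295]
 [256.58826 216.64706]
 [258.09412 223.42352]
 [215.31763 232.92941]] [array([596., 325.]), array([619., 235.]), array([605., 231.]), array([582., 321.])]
[  79.93414135   -0.37470711 -142.76134072] [[ 0.    -0.95  -0.311]
 [ 1.     0.    -0.001]
 [ 0.001 -0.311  0.95 ]] [[425.11531772   0.         321.38716298]
 [  0.         425.11531772 240.3895362 ]
 [  0.           0.           1.        ]] -0.05509967687182624
[[ 0.953 -0.304 -0.   ]
 [-0.304 -0.953 -0.002]
 [ 0.     0.002 -1.   ]]
```

```bash
python3 -m handwheel '[{"x":0.02,"y":-0.24,"az":-0.08},{"x":0.04,"y":-0.24,"az":-0.09},{"x":0.06,"y":-0.23,"az":-0.09},{"x":0.14,"y":-0.19,"az":-0.09},{"x":0.14,"y":-0.19,"az":-0.09},{"x":0.14,"y":-0.19,"az":-0.09},{"x":0.14,"y":-0.19,"az":-0.09},{"x":0.14,"y":-0.19,"az":-0.09}]' 1
```

```text
invalid input at $[0]: expected keys x, y, z, ax, ay, az
```

```bash
python3 -m handwheel '[{"x":0.02,"y":-0.24,"z":0,"ax":0,"ay":0,"az":-0.08},{"x":0.04,"y":-0.24,"z":0,"ax":0,"ay":0,"az":-0.09},{"x":0.06,"y":-0.23,"z":0,"ax":0,"ay":0,"az":-0.09},{"x":0.14,"y":-0.19,"z":0,"ax":0,"ay":0,"az":-0.09},{"x":0.14,"y":-0.19,"z":0,"ax":0,"ay":0,"az":-0.09},{"x":0.14,"y":-0.19,"z":0,"ax":0,"ay":0,"az":-0.09},{"x":0.14,"y":-0.19,"z":0,"ax":0,"ay":0,"az":-0.09},{"x":0.14,"y":-0.19,"z":0,"ax":0,"ay":0,"az":-0.09}]' 1
```

```text
clock: 0.9
position: [354.4, 261.6, 231.3]
ee_rot: [0.755, -0.655, -0.0, -0.0]
contact_force: [1.4, 0.3, 0.5]
gripper_width: 85.5
grasp_force: 0.0
```

```bash
python3 -m handwheel '[{"x":0.15,"y":-0.19,"z":0,"ax":0,"ay":0,"az":-0.045},{"x":0.15,"y":-0.19,"z":0,"ax":0,"ay":0,"az":-0.045},{"x":0.15,"y":-0.19,"z":0,"ax":0,"ay":0,"az":-0.045},{"x":0.15,"y":-0.19,"z":0,"ax":0,"ay":0,"az":-0.045},{"x":0.1,"y":-0.15,"z":0,"ax":0,"ay":0,"az":0},{"x":0.08,"y":-0.09,"z":0,"ax":0,"ay":0,"az":0},{"x":0,"y":0,"z":0,"ax":0,"ay":0,"az":0},{"x":0,"y":0,"z":0,"ax":0,"ay":0,"az":0}]'
python3 -c "
from h import *
c,_=snap('wrist','w1'); s=arm.read_state(); print(c['position'],c['orientation'],s['position'],s['ee_rot'])"
```

```text
clock: 1.7
position: [509.6, 63.0, 230.7]
ee_rot: [-0.657, 0.754, 0.0, -0.001]
contact_force: [-0.1, 0.8, -0.6]
gripper_width: 85.8
grasp_force: 0.0
[499.12660742 -15.64761875 373.44761484] [0.06778575 0.98519415 0.15714036 0.01022187] [509.34674659  63.56682881 230.87334217] [-6.57365908e-01  7.53571340e-01  3.29931795e-04 -4.36250931e-04]
```

View pics/w1.png

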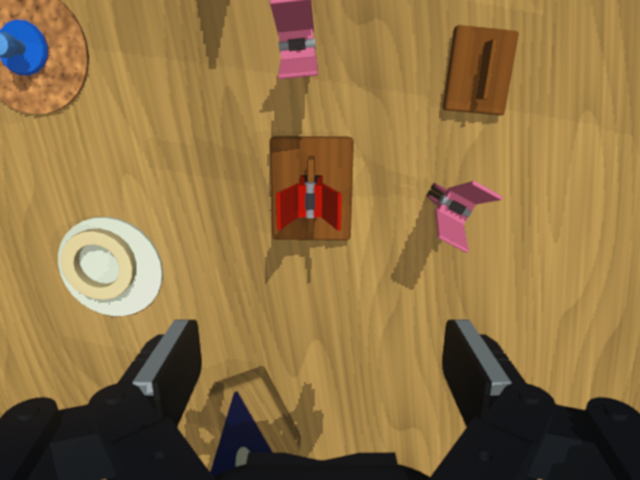

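The wrist view shows the red clip upright on the larger stand. Its pivot is near (310,201), with the left tab reaching about (277,230) and the right about (341,228). The pink decoy clips are at (296,45) and (457,207).

Run:
```python
from h import *
c=arm.camera_params("wrist")
im=cv2.imread("pics/w1.png"); H,S,V=cv2.split(cv2.cvtColor(im,cv2.COLOR_BGR2HSV))
m=(((H<6)|(H>174))&(S>190)&(V>70)).astype(np.uint8); m[:140]=0; m[250:]=0; m[:,:260]=0; m[:,360:]=0
C,_=cv2.findContours(m,0,2)
for k in C:
    if cv2.contourArea(k)<40: continue
    for p in cv2.approxPolyDP(k,2.0,True)[:,0]: print(p,plane(c,*p,94)[:2].round(1),plane(c,*p,59)[:2].round(1))
    print()
print("pivot",plane(c,310,201,61))
cv2.imwrite("pics/crop1.png",cv2.resize(im[125:255,250:370],None,fx=4.5,fy=4.5,interpolation=cv2.INTER_CUBIC))
```

```text
[319 176] [506.6  31.1] [507.6  36.9]
[315 185] [510.1  36.7] [511.5  43.1]
[315 217] [513.2  58.4] [515.   67.6]
[322 216] [508.4  58.4] [509.5  67.6]
[339 229] [498.   69.1] [497.9  79.6]
[341 195] [493.8  45.7] [493.2  53.3]
[324 185] [504.2  37.5] [504.8  44.1]

[302 176] [517.8  29.5] [520.1  35.1]
[300 183] [519.8  34. ] [522.4  40.1]
[276 194] [536.8  39.1] [541.5  45.9]
[278 229] [539.5  63.4] [544.6  73.2]
[296 217] [526.   56.7] [529.4  65.7]
[305 215] [519.7  56.1] [522.3  65. ]
[305 186] [516.8  36.4] [519.   42.9]

pivot [516.83431191  54.29589807  61.        ]
```

View pics/crop1.png

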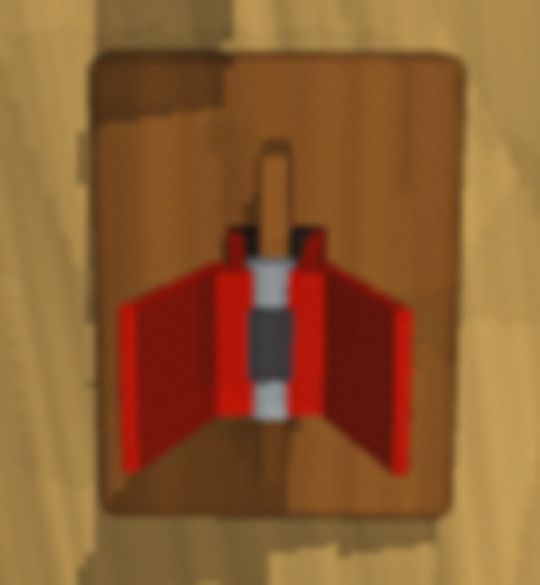

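```bash
python3 -m handwheel '[{"x":0.02,"y":-0.025,"z":-0.05,"ax":0,"ay":0,"az":-0.003},{"x":0.018,"y":-0.02,"z":-0.1,"ax":0,"ay":0,"az":-0.002},{"x":0,"y":0,"z":-0.12,"ax":0,"ay":0,"az":0},{"x":0,"y":0,"z":-0.12,"ax":0,"ay":0,"az":0},{"x":0,"y":0,"z":-0.1,"ax":0,"ay":0,"az":0},{"x":0,"y":0,"z":-0.06,"ax":0,"ay":0,"az":0},{"x":0,"y":0,"z":0,"ax":0,"ay":0,"az":0},{"x":0,"y":0,"z":0,"ax":0,"ay":0,"az":0}]'
```

```text
clock: 2.55
position: [517.9, 54.8, 121.7]
ee_rot: [-0.655, 0.756, -0.0, 0.0]
contact_force: [1.2, 1.1, 1.2]
gripper_width: 85.6
grasp_force: 0.0
```

```bash
python3 -m handwheel '[{"x":-0.003,"y":-0.002,"z":-0.06,"ax":0,"ay":0,"az":0},{"x":0,"y":0,"z":-0.06,"ax":0,"ay":0,"az":0},{"x":0,"y":0,"z":-0.06,"ax":0,"ay":0,"az":0},{"x":0,"y":0,"z":-0.05,"ax":0,"ay":0,"az":0},{"x":0,"y":0,"z":-0.03,"ax":0,"ay":0,"az":0},{"x":0,"y":0,"z":0,"ax":0,"ay":0,"az":0},{"x":0,"y":0,"z":0,"ax":0,"ay":0,"az":0},{"x":0,"y":0,"z":0,"ax":0,"ay":0,"az":0}]'
python3 -c "
from h import *
c,_=snap('wrist','w2'); s=arm.read_state(); print(s['position'],s['ee_rot'])"
```

```text
clock: 3.35
position: [517.3, 54.2, 69.7]
ee_rot: [-0.654, 0.756, -0.0, 0.0]
contact_force: [-0.2, 0.3, -0.1]
gripper_width: 84.8
grasp_force: 0.0
[517.30463547  54.18395293  69.79561973] [-6.54498547e-01  7.56063036e-01 -2.05222182e-04  5.43554038e-04]
```

View pics/w2.png

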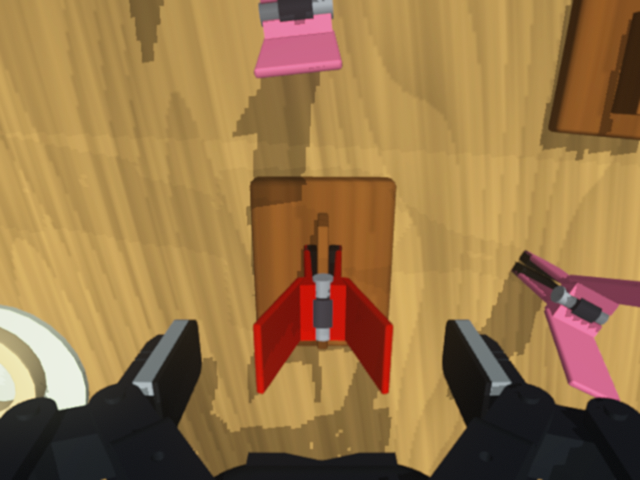

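The open fingers straddle the tabs, which lie at x=257–390 and are centred at 323. The pads are at 200 and 445, so I'll squeeze in stages.

```bash
python3 -m handwheel '[{"x":0,"y":0,"z":0,"ax":0,"ay":0,"az":0},{"x":0,"y":0,"z":0,"ax":0,"ay":0,"az":0},{"x":0,"y":0,"z":0,"ax":0,"ay":0,"az":0},{"x":0,"y":0,"z":0,"ax":0,"ay":0,"az":0},{"x":0,"y":0,"z":0,"ax":0,"ay":0,"az":0},{"x":0,"y":0,"z":0,"ax":0,"ay":0,"az":0},{"x":0,"y":0,"z":0,"ax":0,"ay":0,"az":0},{"x":0,"y":0,"z":0,"ax":0,"ay":0,"az":0}]' -0.45
python3 -c "
from h import *
s=arm.read_state(); print(s['gripper_width'],s['grasp_force'],s['contact_force'],s['wrist_torque'])"
```

```text
clock: 4.2
position: [520.8, 54.8, 72.1]
ee_rot: [-0.655, 0.755, -0.002, 0.004]
contact_force: [3.1, -1.0, 7.7]
gripper_width: 23.7
grasp_force: 10.9
23.719542757806433 10.94878987642005 [ 3.07217117 -0.99114647  7.69932054] [-0.42106308 -0.85577142  0.00359517]
```

```bash
python3 -m handwheel '[{"x":0,"y":0,"z":0,"ax":0,"ay":0,"az":0},{"x":0,"y":0,"z":0,"ax":0,"ay":0,"az":0},{"x":0,"y":0,"z":0,"ax":0,"ay":0,"az":0},{"x":0,"y":0,"z":0,"ax":0,"ay":0,"az":0},{"x":0,"y":0,"z":0,"ax":0,"ay":0,"az":0},{"x":0,"y":0,"z":0,"ax":0,"ay":0,"az":0},{"x":0,"y":0,"z":0,"ax":0,"ay":0,"az":0},{"x":0,"y":0,"z":0,"ax":0,"ay":0,"az":0}]' -0.6
python3 -c "
from h import *
c,_=snap('wrist','w3'); s=arm.read_state(); print(s['position'],s['ee_rot'],s['gripper_width'],s['grasp_force'],s['contact_force'],s['wrist_torque'])"
```

```text
clock: 5.0
position: [520.8, 55.0, 71.8]
ee_rot: [-0.655, 0.755, -0.002, 0.004]
contact_force: [2.7, -0.4, 6.9]
gripper_width: 18.1
grasp_force: 45.9
[520.79857468  55.01560207  71.82265184] [-0.65518232  0.75545709 -0.00219678  0.00398497] 18.1021539314528 45.86296319961548 [ 3.77280987 -1.08874361  6.8102288 ] [-0.19157754 -0.92662819  0.02349157]
```

View pics/w3.png

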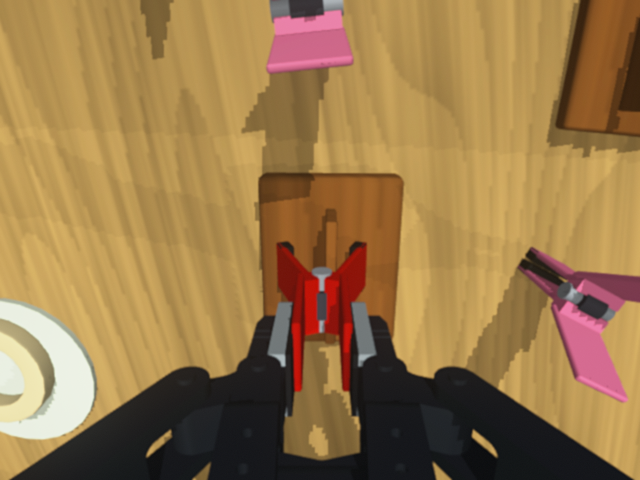

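The clip is fully open: jaw tips at (285,247) and (358,247), with the fin free at (331,230). I'll ease the grip slightly and lift.

```bash
python3 -m handwheel '[{"x":0,"y":0,"z":0,"ax":0,"ay":0,"az":0},{"x":0,"y":0,"z":0.02,"ax":0,"ay":0,"az":0},{"x":0,"y":0,"z":0.04,"ax":0,"ay":0,"az":0},{"x":0,"y":0,"z":0.08,"ax":0,"ay":0,"az":0},{"x":0,"y":0,"z":0.15,"ax":0,"ay":0,"az":0},{"x":0,"y":0,"z":0.2,"ax":0,"ay":0,"az":0},{"x":0,"y":0,"z":0.2,"ax":0,"ay":0,"az":0},{"x":0,"y":0,"z":0.15,"ax":0,"ay":0,"az":0}]' -0.58
```

```text
clock: 5.85
position: [516.8, 54.0, 240.1]
ee_rot: [-0.655, 0.756, -0.0, 0.001]
contact_force: [1.3, 0.5, -1.3]
gripper_width: 17.9
grasp_force: 44.0
```

```bash
python3 -m handwheel '[{"x":0.025,"y":0.12,"z":0.02,"ax":0,"ay":0,"az":0.03},{"x":0.045,"y":0.21,"z":0,"ax":0,"ay":0,"az":0.04},{"x":0.05,"y":0.22,"z":0,"ax":0,"ay":0,"az":0.04},{"x":0.05,"y":0.22,"z":0,"ax":0,"ay":0,"az":0.04},{"x":0.05,"y":0.22,"z":0,"ax":0,"ay":0,"az":0.04},{"x":0.05,"y":0.22,"z":0,"ax":0,"ay":0,"az":0.03},{"x":0.05,"y":0.2,"z":0,"ax":0,"ay":0,"az":0.02},{"x":0.01,"y":0.07,"z":0,"ax":0,"ay":0,"az":0}]'
python3 -m handwheel '[{"x":0,"y":0,"z":0,"ax":0,"ay":0,"az":0},{"x":0,"y":0,"z":0,"ax":0,"ay":0,"az":0},{"x":0,"y":0,"z":0,"ax":0,"ay":0,"az":0},{"x":0,"y":0,"z":0,"ax":0,"ay":0,"az":0},{"x":0,"y":0,"z":0,"ax":0,"ay":0,"az":0},{"x":0,"y":0,"z":0,"ax":0,"ay":0,"az":0},{"x":0,"y":0,"z":0,"ax":0,"ay":0,"az":0},{"x":0,"y":0,"z":0,"ax":0,"ay":0,"az":0}]'
python3 -c "
from h import *
c,_=snap('wrist','w4'); s=arm.read_state(); print(s['position'],s['ee_rot'],s['gripper_width'],s['grasp_force'])"
```

```text
clock: 6.65
position: [582.6, 353.2, 239.8]
ee_rot: [0.785, -0.619, -0.0, 0.001]
contact_force: [0.2, -0.9, -0.2]
gripper_width: 18.2
grasp_force: 44.0
clock: 7.45
position: [582.9, 349.9, 241.4]
ee_rot: [0.785, -0.62, -0.0, -0.0]
contact_force: [-0.5, -0.8, -0.7]
gripper_width: 18.4
grasp_force: 44.0
[582.90001991 349.97280475 241.31346532] [ 7.84532080e-01 -6.20088232e-01 -9.82732281e-06  1.46216346e-05] 18.256662227919428 44.0028977394104
```

View pics/w4.png

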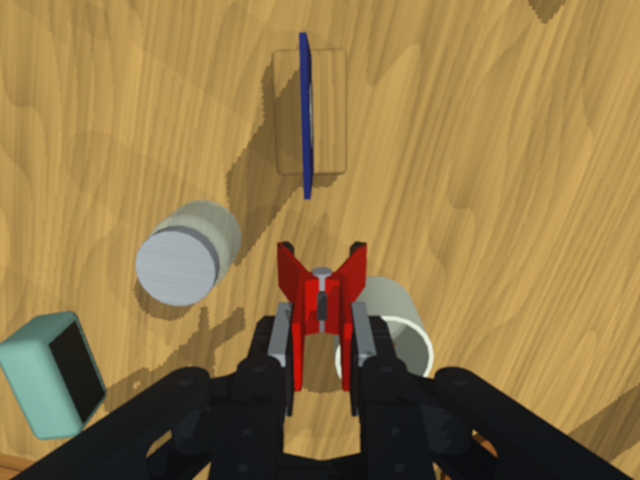

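The card's top edge runs from about (303,33) to (307,198), and its right face is slightly visible. The clip is held open, with jaw tips at (285,245) and (358,245) and the pivot at (322,300).

Run:
```python
from h import *
c=arm.camera_params("wrist"); s=arm.read_state(); T=R.from_quat(s["ee_rot"]); p0=s["position"]
im=cv2.imread("pics/w4.png"); H,S,V=cv2.split(cv2.cvtColor(im,cv2.COLOR_BGR2HSV))
for v in(40,100,150,190): print(v,[tuple(map(int,im[v,u])) for u in range(297,316)])
m=((H>110)&(H<130)&(S>120)&(V>80)); m[210:]=0; m[:,:290]=0; m[:,320:]=0
ys,xs=np.nonzero(m); print(ys.min(),ys.max())
L=[];Rr=[]
for v in range(ys.min()+3,ys.max()-2):
    x=xs[ys==v]
    L.append(plane(c,x.min()-.5,v,140)); Rr.append(plane(c,x.max()+.5,v,140))
L=np.array(L);Rr=np.array(Rr); print("width",np.linalg.norm((L-Rr).mean(0)))
M=(L+Rr)/2
k=np.polyfit(M[:,1],M[:,0],1); yaw=np.degrees(np.arctan2(-k[0],1)); print("normal yaw",yaw)
e0=plane(c,xs[ys==ys.min()].mean(),ys.min()-.5,140); e1=plane(c,xs[ys==ys.max()].mean(),ys.max()+.5,140)
mid=(e0+e1)/2; print("ends",e0,e1,np.linalg.norm(e0-e1),"mid",mid)
ty=T.apply([0,1,0]); print("tool y yaw",np.degrees(np.arctan2(ty[1],ty[0]))%180)
print("pivot in tool",T.inv().apply(plane(c,322,300,p0[2]-14)-p0)); print("tips",[T.inv().apply(plane(c,u,245,p0[2]-57)-p0) for u in(285,358)])
print("delta TCP",mid-p0)
```

```text
40 [(79, 142, 177), (85, 124, 156), (101, 88, 105), (109, 57, 55), (111, 50, 43), (110, 51, 42), (110, 51, 44), (111, 51, 43), (106, 49, 41), (87, 42, 41), (68, 60, 71), (67, 102, 127), (72, 127, 159), (74, 133, 165), (74, 132, 165), (73, 132, 164), (74, 132, 166), (74, 135, 168), (77, 139, 172)]
100 [(53, 95, 120), (53, 97, 123), (59, 96, 120), (77, 82, 98), (101, 59, 60), (109, 47, 38), (108, 46, 36), (107, 45, 37), (109, 47, 39), (108, 46, 37), (97, 42, 34), (77, 41, 39), (79, 74, 75), (100, 109, 107), (91, 96, 98), (74, 98, 115), (74, 127, 159), (77, 140, 175), (79, 143, 177)]
150 [(55, 98, 123), (55, 97, 123), (54, 97, 123), (57, 100, 126), (67, 93, 115), (90, 69, 78), (103, 49, 44), (105, 44, 34), (104, 43, 35), (106, 45, 35), (105, 45, 37), (98, 42, 34), (81, 38, 33), (62, 32, 31), (58, 31, 30), (59, 44, 49), (66, 85, 104), (74, 128, 160), (80, 144, 179)]
190 [(71, 127, 158), (72, 130, 163), (73, 133, 165), (75, 137, 169), (79, 141, 174), (85, 131, 161), (95, 97, 114), (103, 58, 59), (104, 43, 36), (104, 43, 36), (104, 44, 38), (104, 44, 37), (97, 42, 36), (81, 47, 50), (68, 80, 98), (68, 119, 148), (74, 134, 167), (75, 138, 171), (77, 139, 173)]
33 197
width 3.5031138354628992
normal yaw 14.303472395643713
ends [618.78570075 240.42804502 140.        ] [597.52014864 326.70635068 140.        ] 88.86039463652062 mid [608.1529247  283.56719785 140.        ]
tool y yaw 13.35484409728275
pivot in tool [ 2.67037702 -0.14327984 14.00000222]
tips [array([ 11.70876861, -18.47652452,  56.99938273]), array([11.72141067, 17.76077495, 57.00065578])]
delta TCP [  25.25290479  -66.4056069  -101.31346532]
```

```bash
python3 -m handwheel '[{"x":0.02,"y":-0.06,"z":0,"ax":0,"ay":0,"az":0.005},{"x":0.03,"y":-0.08,"z":0,"ax":0,"ay":0,"az":0.005},{"x":0.03,"y":-0.08,"z":0,"ax":0,"ay":0,"az":0},{"x":0.026,"y":-0.07,"z":0,"ax":0,"ay":0,"az":0},{"x":0.02,"y":-0.042,"z":0,"ax":0,"ay":0,"az":0},{"x":0,"y":0,"z":0,"ax":0,"ay":0,"az":0},{"x":0,"y":0,"z":0,"ax":0,"ay":0,"az":0},{"x":0,"y":0,"z":0,"ax":0,"ay":0,"az":0}]'
python3 -c "
from h import *
c,_=snap('wrist','w5'); s=arm.read_state(); print(s['position'],s['ee_rot'],s['gripper_width'],s['grasp_force'])"
```

```text
clock: 8.3
position: [608.0, 284.1, 241.3]
ee_rot: [0.79, -0.614, -0.0, -0.0]
contact_force: [-0.2, -0.2, -0.4]
gripper_width: 18.0
grasp_force: 44.0
[607.92817673 284.22401942 241.23679958] [ 7.89620958e-01 -6.13594931e-01 -5.28591565e-05 -2.56378480e-05] 18.254996554546047 44.00316596031189
```

View pics/w5.png

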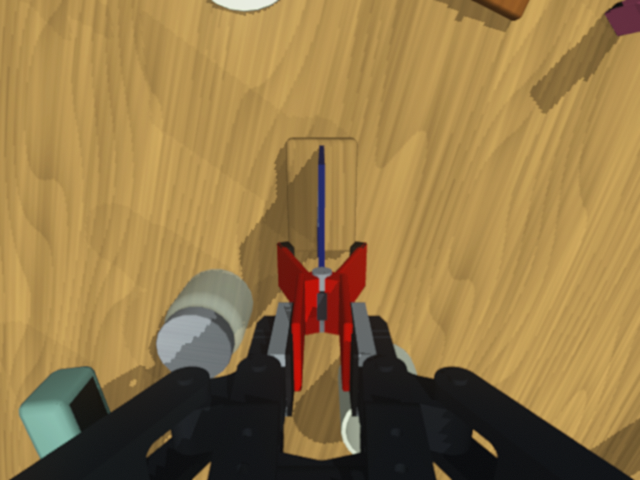

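The card edge is vertical at x≈321, centred between the jaw tips (285 and 358). I'll descend 59 mm.

```bash
python3 -m handwheel '[{"x":0,"y":0,"z":-0.03,"ax":0,"ay":0,"az":0},{"x":0,"y":0,"z":-0.05,"ax":0,"ay":0,"az":0},{"x":0,"y":0,"z":-0.06,"ax":0,"ay":0,"az":0},{"x":0,"y":0,"z":-0.06,"ax":0,"ay":0,"az":0},{"x":0,"y":0,"z":-0.05,"ax":0,"ay":0,"az":0},{"x":0,"y":0,"z":-0.03,"ax":0,"ay":0,"az":0},{"x":0,"y":0,"z":-0.015,"ax":0,"ay":0,"az":0},{"x":0,"y":0,"z":0,"ax":0,"ay":0,"az":0}]'
python3 -m handwheel '[{"x":0,"y":0,"z":0,"ax":0,"ay":0,"az":0},{"x":0,"y":0,"z":0,"ax":0,"ay":0,"az":0},{"x":0,"y":0,"z":0,"ax":0,"ay":0,"az":0},{"x":0,"y":0,"z":0,"ax":0,"ay":0,"az":0},{"x":0,"y":0,"z":0,"ax":0,"ay":0,"az":0},{"x":0,"y":0,"z":0,"ax":0,"ay":0,"az":0},{"x":0,"y":0,"z":0,"ax":0,"ay":0,"az":0},{"x":0,"y":0,"z":0,"ax":0,"ay":0,"az":0}]'
python3 -c "
from h import *
c,a=snap('wrist','w6'); c,b=snap('scene','s6'); s=arm.read_state(); print(s['position'],s['contact_force'],s['gripper_width'],s['grasp_force'])
b=cv2.resize(b[130:280,330:480],(480,480),interpolation=cv2.INTER_CUBIC); a=cv2.resize(a[100:340,240:400],(320,480))
cv2.imwrite('pics/f.png',np.hstack([a,b])[:,:,::-1])"
```

```text
clock: 9.15
position: [608.1, 283.6, 181.9]
ee_rot: [0.789, -0.614, -0.0, 0.0]
contact_force: [-0.5, -0.4, -0.3]
gripper_width: 17.9
grasp_force: 44.0
clock: 9.95
position: [608.1, 283.6, 182.3]
ee_rot: [0.789, -0.614, -0.0, 0.0]
contact_force: [0.2, 0.1, 0.5]
gripper_width: 17.9
grasp_force: 44.0
[608.11263214 283.62342652 182.27541932] [-1.01314748  0.13385417 -0.45403486] 18.18301043712925 44.00303542613983
```

View pics/f.png

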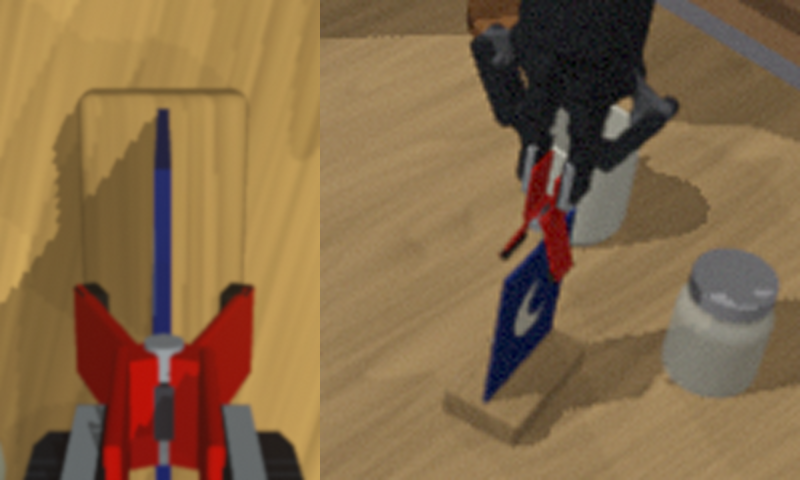

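The picture shows one jaw on each side of the card. The card runs at x≈163 between the tips at 78 and 252, clear of both, and there is no contact force. Handing in.

```bash
python3 -c "
from bench import arm
print(arm.job_done())"
```

```text
the job is handed in; nothing more can be done
None
```

I handed the job in with the red clip held wide open over the middle of the blue night card's top edge, because the pacifier lies on the cork coaster; one jaw is on each side of the card and the last picture and force reading show no contact (the squeeze read 44 N, just over the 20–40 N you gave for the stop).

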